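Refit the lever on the air-supply ball valve and open the line

ROBOT

A 6-joint arm with a two-finger parallel gripper is mounted at the origin on the work surface. World frame = base frame: x ahead of the robot, y to its left, z up, the work surface at z = 0. Lengths are in m, angles in rad, forces in N, time in s.
With the tool pointing down it reaches from about 0.35 to 0.85 m from the base axis. Payload 8.1 kg.
Tool frame: the origin (TCP) lies on the centre line of the jaws, within the pads' length; the fingertips stand robot.tips_ahead ahead of it and the grasp point (between the pads) lies 6 mm ahead of it (robot.tips_ahead is the distance from the TCP to the fingertips, in m); z points along the fingers, y is the line along which they close (so a half turn about z gives the same grasp; the last joint's range is limited). The gripper opens to 93 mm and grips with 3 to 60 N. Pads are 15 mm wide; open, the fingers measure 128 mm over their backs; the gripper's body (75 mm by 188 mm) begins 65 mm behind the grasp point.
Start: joints at [-1.329, 0.13, 1.488, -0, 1.523, -0.085], TCP at [0.193, -0.568, 0.244] pointing down, gripper open.
Joint ranges: [-2.96, 2.96], [-0.89, 2.26], [0.02, 2.5], [-1.34, 4.48], [0, 2.73], [-2.66, 2.66]. Speed limits (rad/s): [2.39, 2.39, 2.79, 3.14, 3.14, 3.14].

INTERFACE

Orientations are given as a rotation vector (axis times angle).
In Python, from plant import robot gives the robot as it stands.
- The arm moves only by the tool apply_moves, never from a script. Its arguments are lists of equal length, an entry for each row: "delta_pos": the shift along the tool's x, y, z in cm, a list of three; "twist": the turn about the tool's z in rad. A call has 1 to 8 rows; each row shifts and turns the commanded pose from where the row before left it, along the tool's axes as they then stand; what a row does not reach is not made up. A row lasts 1/8 s, in which the tool goes at most 62.5 mm and 10.7 degrees, less where a joint would pass 70% of its speed; a pose out of reach is approached as far as the arm can. A call with a gripper value outside its range is refused whole. "gripper" is the finger opening in cm, from 0 to 9.3, set as the call begins (left out, the last holds). The fingers move at their own pace and stop on an object; "squeeze" is the grip in N (left out, the last holds). Time passes only in rows, so rows that do not move let the fingers close. It gives the time, the measured TCP pose, the force, the opening and the grip force at its end, in the units of the state.
- robot.read_state(): the state, without advancing time (a new reading comes with each control period).
- robot.read_camera(name): name is "scene" or "top" or "wrist"; returns a dict with "frame" (480x640x3 uint8, red, green, blue), "vertical_fov" (degrees; the focal length in pixels is half the picture's height over the tangent of half this angle, whatever the lens; pixels are square), "cx", "cy" (the principal point, pixels), "R" (3x3) and "t" (3): a world point X has camera coordinates R X + t. Camera axes: x right, y down, z forward; pixel columns grow to the right and rows downward; lengths in m; the calibration is good to about 2 mm. A picture is of the moment at which its call begins. There is no depth.
- robot.close_job(): hands the job in; it is judged then, once.
The state is a dict: "t": time; "q": joint angles; "dq": joint speeds; "joint_torque": joint torques, N m; "tool_pos": TCP position; "orientation": TCP orientation; "force": force on the tool from outside, world axes, zero at the start; "wrist_torque": the same for the moment, N m; "opening": finger opening in m; "gripper_force": force on a finger pad.
Only numpy, scipy, OpenCV 4.12 (cv2) and the standard library are available. Lean on these libraries where they do the work, as an engineer would, in place of code of your own. Each camera call takes 0.05 s, during which the arm holds its last target. There are 200 camera calls.

TASK

The lever has been left off the ball valve in the stainless air line on this bench. Fit it back onto the valve's square stem the right way round (lever lying along the slot in the end of the stem, pointing to either side) and fully home on the valve's pad, then turn it anticlockwise to open the valve fully, so that the lever ends up lying along the pipe, and let go. Leave the other things on the bench where they are.

Things in the scene. Friction and masses are not known exactly. Their poses are not given: they have to be found in the camera images.
- lever: Loose valve lever, lying flat on the bench, right way up, about 0.42 kg (varies). Bright steel hub 44 x 44 mm, 28 mm high, its flats parallel to x and y, with an 18.4 mm square hole right through it, sides parallel to the flats; a flat bar and a black grip stick out of it. Origin: on the hole's axis, at the hub's underside. x runs from hub to grip, z up. It balances 16 mm from the axis.
- lever_grip (a point): Middle of the lever's black ribbed plastic grip, 117.5 mm from the hole's axis and 10 mm above the lever's underside. Grip: 22 mm wide, 20 mm high, from 70 to 165 mm from the axis, underside level with the hub's. The flat steel bar between hub and grip is 20 mm wide and 5 mm thick, its underside 7.5 mm up. Axes as the lever's.
- valve: Fixed stainless ball valve in a pipe loop about 330 mm long: pipe of 34 mm diameter, axis 70 mm above the bench, elbows down to 64 mm bench rosettes 131 mm either side of the stem. Valve body 62 x 62 mm in section, 68 mm long, top at 101 mm; on it a 54 x 54 mm pad, top 113 mm above the bench. Origin: at bench level under the stem's axis. x runs along the pipe, z up.
- stem_foot (a point): Foot of the valve's bright square stem, on its axis at the pad's top, where the hub's underside sits when fully home. Stem 17 x 17 mm, sides parallel to x and y, 24 mm high, the top 5 mm tapered to 12 mm; 1.4 mm play in the lever's hole. Turns with the stem: x runs along the dark slot in the stem's end, z up. The lever belongs with its x along this x, pointing either way.
- stem (a joint): Angle of the valve stem in rad, growing anticlockwise seen from above: 0 = shut (slot across the pipe), 1.571 = fully open (slot along the pipe), hard stops at both. It starts shut or up to 0.45 rad from shut. It turns stiffly (about 0.25 N m, some 2 to 3 N at the grip) and stays where it is left.
- mouse: Bystander: black computer mouse, 112 x 60 x 34 mm. Origin: centre of its underside.
- wash_bottle: Bystander: white plastic bottle, 66 mm diameter, 150 mm high. Origin: centre of its underside.
- wafer_box: Bystander: round white wafer box with a clear lid, 122 mm diameter, 34 mm high. Origin: centre of its underside.
- wrench: Bystander: steel open-ended wrench, 190 mm long, lying flat along its x. Origin: its middle, at the underside.
Things that resemble listed ones, but are neither listed nor needed, are in the scene too. There is more than one size of the lever; the one meant has the size given above.

How it is judged:
By the outcome, as a careful person would: the job done as asked, in the order asked, and still so for the second after the job is handed in, with the robot touching nothing.
It also fails if it takes over 72 s, if anything falls off the work surface, if the arm or the gripper's body presses on something with over 40 N, if the wrist force passes 120 N, or if a joint passes its speed limit or range.

## Working session

There is one attempt and no reset: what is moved stays moved. The work goes in short steps, Python scripts to look and compute and a tool call to move; the robot and the scene stay as the last step left them, time stands still between calls to the robot, and variables do not carry over. Pictures are saved under pics/ and viewed, at most 10 in all, crops included, and the job is handed in when it is done.

Besides the shell and the picture viewer there is one more tool, called after "Call:" as name([rows], argument=value, ...), one row to a line, values as JSON. apply_moves: Moves the arm, as the interface text tells. Its arguments: {"type":"object","properties":{"delta_pos":{"type":"array"},"twist":{"type":"array"},"gripper":{"type":"number"},"squeeze":{"type":"number"}},"required":["delta_pos","twist"]}

```bash
mkdir -p pics; cat > h.py <<'E'
import numpy as np, cv2
from plant import robot
def cam(n,name):
    c=robot.read_camera(n); cv2.imwrite(f'pics/{name}.png',c['frame'][:,:,::-1]); np.save(f'pics/{name}.npy',c,allow_pickle=True); return c
def load(name): return np.load(f'pics/{name}.npy',allow_pickle=True).item()
def f(c): return 240/np.tan(np.radians(c['vertical_fov'])/2)
def ray(c,u,v):
    R=np.array(c['R']);t=np.array(c['t']); d=R.T@np.array([(u-c['cx'])/f(c),(v-c['cy'])/f(c),1]); return -R.T@t,d/np.linalg.norm(d)
def plane(c,u,v,z):
    o,d=ray(c,u,v); return o+d*(z-o[2])/d[2]
def proj(c,X):
    p=np.array(c['R'])@np.array(X)+np.array(c['t']); return np.array([c['cx']+f(c)*p[0]/p[2],c['cy']+f(c)*p[1]/p[2]])
def tri(c1,p1,c2,p2):
    o1,d1=ray(c1,*p1);o2,d2=ray(c2,*p2)
    s=np.linalg.lstsq(np.c_[d1,-d2],o2-o1,rcond=None)[0]; a=o1+s[0]*d1;b=o2+s[1]*d2
    return (a+b)/2,np.linalg.norm(a-b)
E
python3 - <<'E'
from h import *
for n in ('scene','top','wrist'):
    c=cam(n,n+'0'); print(n,c['vertical_fov'],c['cx'],c['cy'],(-np.array(c['R']).T@c['t']).round(3),np.array(c['R']).round(2).tolist())
s=robot.read_state();print(s['t'],s['tool_pos'],s['orientation'],s['opening'],robot.tips_ahead)
E
```

```text
scene 57.918435746699146 319.5776251934665 237.8320323447157 [1.354 0.525 1.037] [[-0.59, 0.81, 0.02], [0.56, 0.42, -0.71], [-0.58, -0.41, -0.71]]
top 46.32158274101182 315.36363666191323 242.76482039992175 [ 0.325 -0.023  1.458] [[0.02, -1.0, -0.01], [-0.98, -0.02, -0.18], [0.18, 0.01, -0.98]]
wrist 62.22920514023933 317.5220576406829 239.59399914799698 [ 0.254 -0.546  0.384] [[0.32, -0.95, -0.0], [-0.92, -0.31, 0.24], [-0.23, -0.07, -0.97]]
0.15 [ 0.19251615 -0.56785291  0.24282381] [-3.09834325e+00 -5.10790171e-01  1.90428489e-04] 0.09325433279422633 0.025
```

View pics/top0.png

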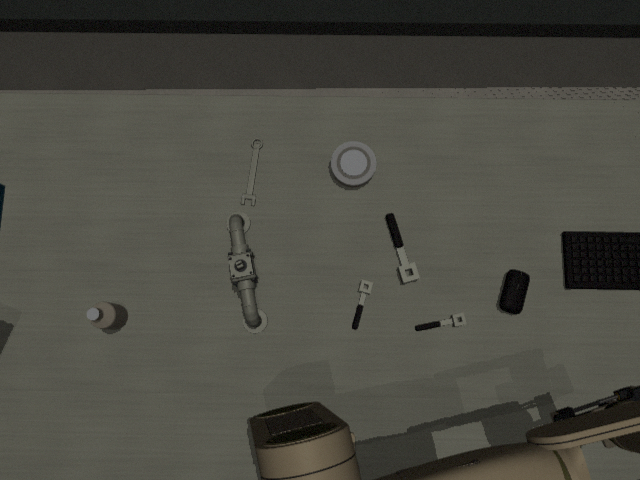

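View pics/scene0.png

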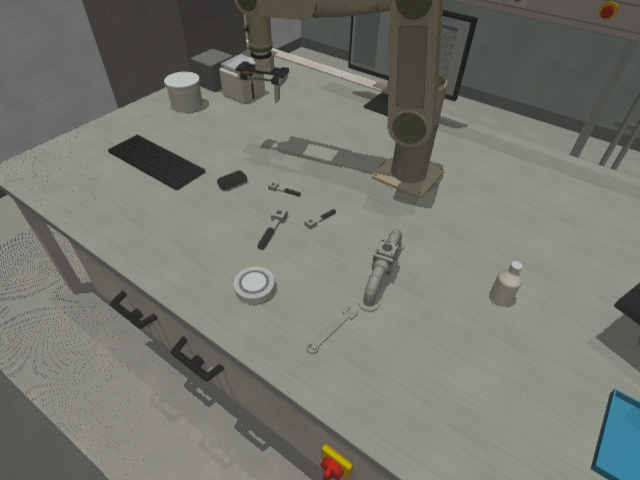

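The top view shows three levers: a large one with its hub at (409,272) and grip end at (391,215), and two small ones. The valve stem is at (240,266). The scene view has the big lever's hub at (280,215) and the stem at about (388,243).

```bash
python3 - <<'E'
from h import *
T=load('top0');S=load('scene0')
def crop(c,x,y,w,h,k): 
    g=c['frame'][y:y+h,x:x+w,::-1].astype(float); g=np.clip(g*1.6,0,255).astype(np.uint8); return cv2.resize(g,None,fx=k,fy=k,interpolation=cv2.INTER_CUBIC)
a=np.hstack([crop(T,210,205,65,50+25,6),crop(T,365,205,65,75,6)])
print(a.shape)
b=np.hstack([crop(S,350,220,65,24*1+1,6),crop(S,250,205,65,25,6)])
cv2.imwrite('pics/c1.png',np.vstack([a,b]))
h=plane(T,409,272,.028);g=plane(T,391,215,.015);print(h,g,np.linalg.norm(h-g))
print('stem',plane(T,240,266,.137))
print('lever tri',tri(T,(409,272),S,(280,215)),'stem tri',tri(T,(240,266),S,(388,243)))
for p in [(365,288,355,328),(459,320,417,328)]: print(np.linalg.norm(plane(T,*p[:2],.015)-plane(T,*p[2:],.015)))
E
```

```text
(450, 780, 3)
[ 0.50749262 -0.24534047  0.028     ] [ 0.65945552 -0.20183052  0.015     ] 0.15860277542486245
stem [0.50143817 0.17262373 0.137     ]
lever tri (array([ 0.50703193, -0.24400591,  0.01541327]), np.float64(0.007627008327475381)) stem tri (array([0.50237315, 0.17500805, 0.12681815]), np.float64(0.0019478094584958925))
0.10532623660310086
0.10918116798243002
```

View pics/c1.png

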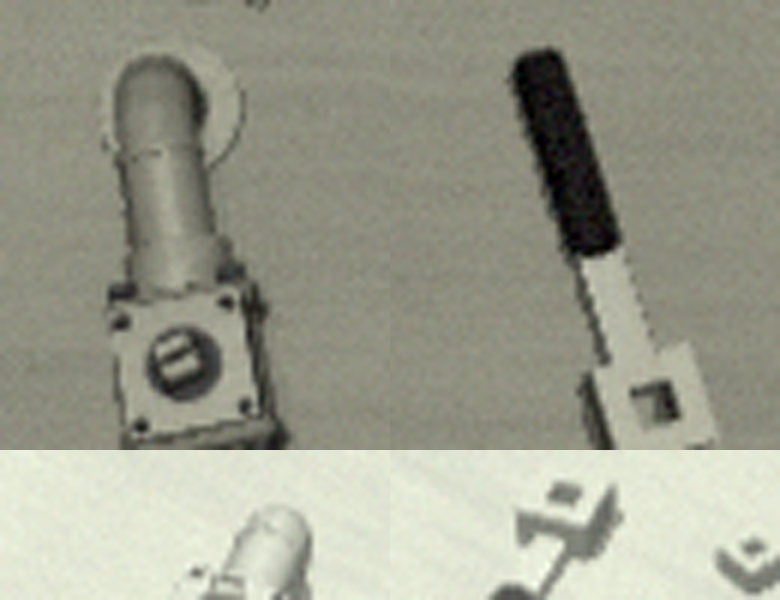

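The big lever measures about 159 mm from axis to tip, against about 105 mm for the small ones, so it's the one to use. In the crop, its square hole is at (657,400) and the stem slot, at (180,362), runs slightly up to the right. I'll move the wrist camera over the lever.

Call:
apply_moves([
  [4,-2,0.5],
  [5,-2.5,0.5],
  [5,-2.5,0.5],
  [5,-2.5,0.5],
  [5,-2.5,0.5],
  [5,-2.5,0.5],
  [5,-2.5,0.5],
  [4,-2,0.5],
], twist=[0,0,0,0,0,0,0,0], gripper=9.3)

```text
t: 1.15
tool_pos: [0.4927, -0.2644, 0.2033]
orientation: [-3.099, -0.512, 0.0]
force: [0.2, -0.9, 0.7]
opening: 0.0931
gripper_force: 0.0
```

```bash
cat >> h.py <<'E'
from scipy.spatial.transform import Rotation as Ro
def yaw(s): 
    M=Ro.from_rotvec(s['orientation']).as_matrix(); return np.arctan2(M[1,0],M[0,0])
def to(X,yw=None):
    s=robot.read_state(); M=Ro.from_rotvec(s['orientation']).as_matrix()
    print('t',round(s['t'],2),'pos',np.round(s['tool_pos'],4),'yaw',round(yaw(s),4),'delta cm',(M.T@(np.array(X)-s['tool_pos'])*100).round(2),'F',np.round(s['force'],1))
    if yw is not None: print('twist',round(-(yw-yaw(s)),4))
E
python3 - <<'E'
from h import *
c=cam('wrist','w1'); to([.507,-.245,.2],.279)
E
```

```text
t 1.2 pos [ 0.4952 -0.2607  0.2024] yaw 0.3297 delta cm [ 1.62 -1.1   0.25] F [ 0.7  3.8 -1. ]
twist 0.0507
```

View pics/w1.png

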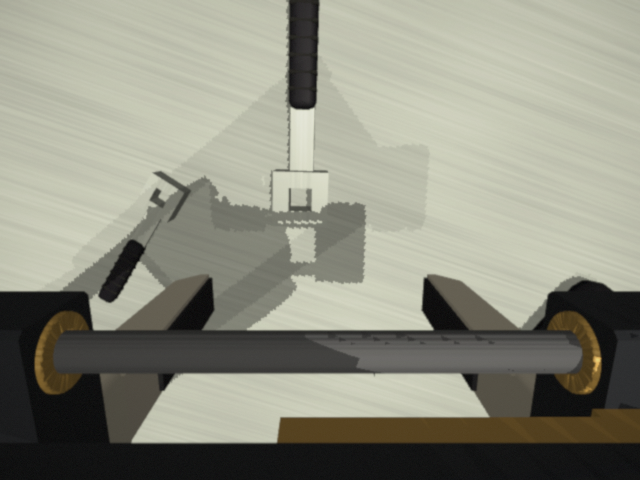

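The lever's hub top sits at about (300,191), with the hole at (300,199). Next I'll look at the stem, then come back for a second lever view.

Call:
apply_moves([
  [1,-4,-2],
  [1,-5,-2],
  [1,-5.5,-2],
  [1,-5.5,-1],
  [1,-5.5,0],
  [1,-5.5,0],
  [1,-5,0],
  [1,-4,0],
], twist=[0,0,0,0,0,0,0,0])

```text
t: 2.2
tool_pos: [0.4382, 0.1399, 0.2736]
orientation: [-3.099, -0.512, -0.0]
force: [-0.1, -0.2, -0.1]
opening: 0.0931
gripper_force: 0.0
```

Call:
apply_moves([
  [0,0,0],
  [0,0,0],
], twist=[0,0])

```text
t: 2.45
tool_pos: [0.4388, 0.1377, 0.2734]
orientation: [3.099, 0.512, -0.001]
force: [0.3, 0.2, 0.5]
opening: 0.0929
gripper_force: 0.0
```

```bash
python3 - <<'E'
from h import *
c=cam('wrist','w2'); to([.48,.10,.27])
E
```

```text
t 2.5 pos [0.439  0.1373 0.2735] yaw 0.3262 delta cm [2.69 4.84 0.35] F [ 0.3 -0.5 -0.7]
```

View pics/w2.png

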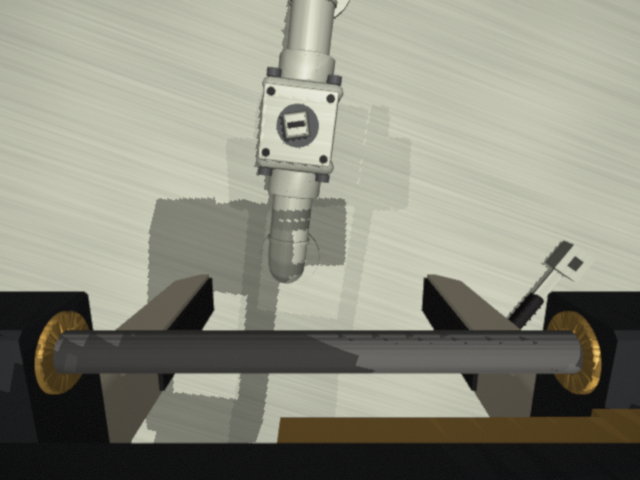

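The stem is at (296,125) with its slot from (287,126) to (305,123). The pad's bolts are at (271,91), (330,98), (323,159) and (265,152). I'll take a second, closer view.

Call:
apply_moves([
  [1,-1,1.5],
  [1,-1,1.5],
  [0.5,-0.5,1],
  [0,0,0],
  [0,0,0],
], twist=[0,0,0,0,0])

```text
t: 3.12
tool_pos: [0.4546, 0.1699, 0.2338]
orientation: [3.1, 0.511, -0.0]
force: [-0.1, 0.2, 0.2]
opening: 0.0927
gripper_force: 0.0
```

```bash
python3 - <<'E'
from h import *
c=cam('wrist','w3'); c2=load('w2')
p,q=np.round(proj(c,[.5014,.1726,.137])).astype(int); print(p,q)
def crop(c,x,y,w,h,k): 
    return cv2.resize(c['frame'][y:y+h,x:x+w,::-1],None,fx=k,fy=k,interpolation=cv2.INTER_CUBIC)
y0=max(q-50,0)
cv2.imwrite('pics/c2.png',np.hstack([crop(c2,246,75,100,100,4),crop(c,p-50,y0,100,100,4)])); print(p-50,y0)
E
```

```text
340 177
290 127
```

View pics/c2.png

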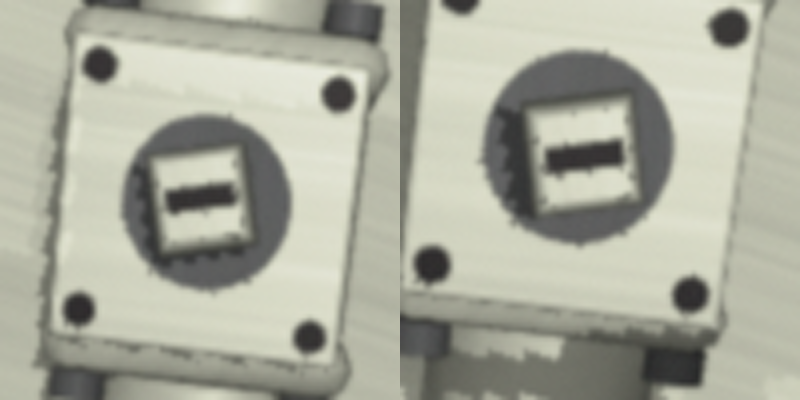

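The slot is clear in both views, with centres at about (296,124.5) and (336,166). I'll measure it by masks.

```bash
python3 - <<'E'
from h import *
def blobs(c,x,y,w,h,thr,lo,hi):
    g=cv2.cvtColor(c['frame'],cv2.COLOR_RGB2GRAY)[y:y+h,x:x+w]
    g=cv2.resize(g,None,fx=4,fy=4,interpolation=cv2.INTER_CUBIC)
    cs,_=cv2.findContours((g<thr).astype(np.uint8),cv2.RETR_LIST,cv2.CHAIN_APPROX_NONE)
    out=[]
    for k in cs:
        a=cv2.contourArea(k)
        if lo<a<hi:
            r=cv2.minAreaRect(k); bx=cv2.boxPoints(r); m=cv2.moments(k)
            out.append((a,(m['m10']/a-1.5)/4+x,(m['m01']/a-1.5)/4+y,r[1],(bx-1.5)/4+[x,y]))
    return out
P={}
for n,(x,y) in {'w2':(246,75),'w3':(290,120)}.items():
    c=load(n)
    P[n]=[]
    for b in blobs(c,x,y,100,107,90,400,3000):
        print(n,round(b[0]),round(b[1],1),round(b[2],1),np.round(b[3],1))
        if max(b[3])/min(b[3])>2 and b[0]<2000:
            B=b[4]; l=[np.linalg.norm(B[0]-B[1]),np.linalg.norm(B[1]-B[2])]
            e=((B[1]+B[2])/2,(B[0]+B[3])/2) if l[0]>l[1] else ((B[0]+B[1])/2,(B[2]+B[3])/2)
            A,D=[plane(c,*k,.137) for k in e]; d=A-D; print('  slot centre@.137',(A+D)/2,'yaw',np.arctan2(d[1],d[0]),'len',np.linalg.norm(d))
            P[n].append((b[1],b[2]))
        else: print('   @.113',plane(c,b[1],b[2],.113).round(4))
print(tri(load('w2'),P['w2'][0],load('w3'),P['w3'][0]))
E
```

```text
w2 1570 321.5 176.9 [36. 55.]
   @.113 [0.4773 0.1485 0.113 ]
w2 1590 265.2 170.3 [62.5 35.2]
   @.113 [0.4684 0.19   0.113 ]
w2 553 322.9 158.9 [26. 26.]
   @.113 [0.4902 0.1518 0.113 ]
w2 606 265.3 151.9 [29. 27.]
   @.113 [0.4813 0.1939 0.113 ]
w2 1114 295.5 124.0 [20. 66.]
  slot centre@.137 [0.50683518 0.17723273 0.137     ] yaw -1.0995595257587367 len 0.011072447661251273
w2 594 330.2 98.2 [28. 27.]
   @.113 [0.5323 0.1607 0.113 ]
w2 648 270.5 90.7 [29.1 28.6]
   @.113 [0.5233 0.2028 0.113 ]
w2 1318 333.3 79.8 [56.1 35.9]
   @.113 [0.5447 0.1627 0.113 ]
w3 2208 296.3 212.9 [85. 51.]
   @.113 [0.4682 0.1905 0.113 ]
w3 753 362.2 200.3 [31. 30.]
   @.113 [0.4902 0.1518 0.113 ]
w3 803 297.5 192.8 [31.9 31. ]
   @.113 [0.4812 0.1939 0.113 ]
w3 1466 335.6 165.8 [22.1 74.3]
  slot centre@.137 [0.50673666 0.1773588  0.137     ] yaw -1.1129402465643212 len 0.010923406004825624
w3 813 371.9 133.6 [32. 32.]
   @.113 [0.5323 0.1607 0.113 ]
w3 840 304.8 125.2 [33. 32.]
   @.113 [0.5234 0.2028 0.113 ]
(array([0.50675194, 0.17733037, 0.13675614]), np.float64(2.9370512264506508e-05))
```

Triangulated, the stem top is at (0.5068, 0.1773, 0.1368), which matches the expected 0.137 height. The bolts' centre agrees. The pipe's yaw is 0.209, and the slot's is −1.106 or 2.036. I'll view it again at tool yaw 2.036 to reveal any camera-to-tool offset.

Call:
apply_moves([
  [3,3,0],
  [2.9,2.9,0],
  [0,0,0],
  [0,0,0],
  [0,0,0],
  [0,0,0],
  [0,0,0],
  [0,0,0],
], twist=[0,0,-0.17,-0.17,-0.17,-0.17,-0.17,-0.17])

```text
t: 4.18
tool_pos: [0.5297, 0.1328, 0.2345]
orientation: [2.45, 1.965, 0.002]
force: [0.1, 0.4, 0.6]
opening: 0.0931
gripper_force: 0.0
```

Call:
apply_moves([
  [0,0,0],
  [0,0,0],
  [0,0,0],
  [0,0,0],
  [0,0,0],
  [0,0,0],
], twist=[-0.17,-0.17,-0.17,-0.17,0,0])

```text
t: 4.92
tool_pos: [0.5295, 0.1329, 0.2341]
orientation: [1.667, 2.662, 0.001]
force: [-0.2, -0.5, 0.1]
opening: 0.0932
gripper_force: 0.0
```

```bash
cat >> h.py <<'E'
def blobs(c,x,y,w,h,thr,lo,hi,inv=False):
    g=cv2.cvtColor(c['frame'],cv2.COLOR_RGB2GRAY)[y:y+h,x:x+w]
    g=cv2.resize(g,None,fx=4,fy=4,interpolation=cv2.INTER_CUBIC)
    m=(g>thr) if inv else (g<thr)
    cs,_=cv2.findContours(m.astype(np.uint8),cv2.RETR_LIST,cv2.CHAIN_APPROX_NONE)
    out=[]
    for k in cs:
        a=cv2.contourArea(k)
        if lo<a<hi:
            r=cv2.minAreaRect(k); bx=cv2.boxPoints(r); q=cv2.moments(k)
            out.append((a,(q['m10']/a-1.5)/4+x,(q['m01']/a-1.5)/4+y,r[1],(bx-1.5)/4+[x,y]))
    return out
E
python3 - <<'E'
from h import *
c=cam('wrist','w4'); to([.507,-.245,.2],.279)
p,q=proj(c,[.5068,.1773,.137]).astype(int);print(p,q)
for b in blobs(c,p-50,max(q-53,0),100,107,90,400,3000):
    print(round(b[0]),round(b[1],1),round(b[2],1),np.round(b[3],1),'@.113',plane(c,b[1],b[2],.113).round(4),'@.137',plane(c,b[1],b[2],.137).round(4))
E
```

```text
t 4.97 pos [0.5295 0.1329 0.2339] yaw 2.0235 delta cm [-33.   -18.55   3.39] F [ 0.5  0.7 -0.1]
twist 1.7445
315 170
1083 339.3 208.3 [37.4 36.9] @.113 [0.5323 0.1606 0.113 ] @.137 [0.5294 0.1635 0.137 ]
1999 358.4 208.3 [39.5 78.7] @.113 [0.5437 0.1661 0.113 ] @.137 [0.5398 0.1685 0.137 ]
1072 276.3 192.6 [36. 38.] @.113 [0.4902 0.1517 0.113 ] @.137 [0.4912 0.1555 0.137 ]
2024 315.7 170.9 [26. 81.] @.113 [0.5074 0.1758 0.113 ] @.137 [0.5068 0.1773 0.137 ]
1112 356.4 143.9 [38.9 36.8] @.113 [0.5234 0.2026 0.113 ] @.137 [0.5213 0.2017 0.137 ]
1236 291.1 126.7 [39. 39.] @.113 [0.4813 0.1939 0.113 ] @.137 [0.4831 0.1938 0.137 ]
2154 270.8 122.8 [47.7 76.2] @.113 [0.4688 0.1905 0.113 ] @.137 [0.4717 0.1906 0.137 ]
```

Both views agree to 0.1 mm, so there's no camera offset to correct. Now back to the lever.

Call:
apply_moves([
  [0,0,0],
  [0,0,0],
  [0,0,0],
  [0,0,0],
  [0,0,0],
  [0,0,0],
  [0,0,0],
  [0,0,0],
], twist=[0.175,0.175,0.175,0.175,0.175,0.175,0.175,0.175])

```text
t: 5.98
tool_pos: [0.5294, 0.1329, 0.2337]
orientation: [2.993, 0.956, 0.0]
force: [0.8, -0.2, -0.0]
opening: 0.0932
gripper_force: 0.0
```

Call:
apply_moves([
  [0,0,0],
  [0,0,0],
  [-2.5,5,0],
  [-3,6,0],
  [-3,6,1],
  [-3,6,2],
  [-3,6,2],
  [-3,6,2],
], twist=[0.175,0.169,0,0,0,0,0,0])

```text
t: 6.98
tool_pos: [0.4641, -0.223, 0.1707]
orientation: [3.11, 0.439, 0.001]
force: [1.4, 0.7, -0.2]
opening: 0.0932
gripper_force: 0.0
```

Call:
apply_moves([
  [0,0.7,1],
  [0,0,0],
  [0,0,0],
], twist=[0,0,0])

```text
t: 7.35
tool_pos: [0.4672, -0.2266, 0.1614]
orientation: [3.11, 0.444, 0.001]
force: [-0.1, 0.1, 1.0]
opening: 0.0933
gripper_force: 0.0
```

```bash
python3 - <<'E'
from h import *
c=cam('wrist','w5'); to([.507,-.245,.2],.279); print(proj(c,[.507,-.245,.028]))
E
```

```text
t 7.4 pos [ 0.4674 -0.2266  0.1616] yaw 0.2842 delta cm [ 3.29  2.88 -3.83] F [-0.2  0.9  0.4]
twist 0.0052
[360.62962538 190.43096999]
```

View pics/w5.png

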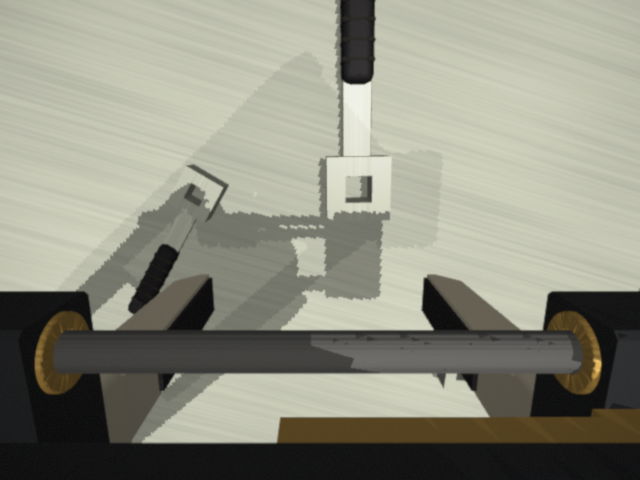

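The hub's top face spans about (326,156) to (390,219), with the hole around (358,189). I'll extract the outline by threshold in both views.

```bash
python3 - <<'E'
from h import *
R={}
for n,(u,v) in {'w5':(358,189),'w1':(300,195)}.items():
    c=load(n); g=cv2.cvtColor(c['frame'],cv2.COLOR_RGB2GRAY)
    print(g[v,u-42:u+43:2].tolist()); print(g[v-40:v+40:2,u].tolist(), g[v-40:v+40:2,u-20].tolist())
    for thr in (185,200,215,225):
        for b in blobs(c,u-45,v-45,90,90,thr,1500,60000):
            print(n,thr,'dark',round(b[0]),round(b[1],1),round(b[2],1),np.round(b[3],1),plane(c,b[1],b[2],.028).round(4))
E
```

```text
[195, 185, 128, 119, 119, 132, 215, 216, 217, 216, 218, 217, 218, 218, 215, 191, 187, 187, 186, 185, 185, 183, 136, 114, 115, 108, 67, 67, 175, 219, 219, 219, 219, 218, 219, 219, 219, 208, 186, 185, 186, 186, 187]
[225, 225, 225, 214, 212, 227, 227, 226, 226, 225, 225, 225, 224, 215, 181, 188, 187, 191, 188, 189, 183, 187, 186, 182, 127, 82, 89, 197, 217, 217, 217, 203, 126, 121, 120, 121, 116, 116, 114, 116] [175, 170, 150, 156, 188, 225, 225, 224, 224, 223, 222, 221, 222, 221, 221, 220, 221, 219, 219, 218, 217, 217, 215, 216, 215, 215, 213, 213, 211, 211, 211, 199, 129, 119, 120, 118, 118, 118, 117, 117]
w5 185 dark 7573 361.9 191.2 [111. 110.] [ 0.5067 -0.246   0.028 ]
w5 185 dark 34886 344.2 210.5 [359. 359.] [ 0.4905 -0.2382  0.028 ]
w5 200 dark 11857 358.8 189.3 [114. 113.] [ 0.5074 -0.2435  0.028 ]
w5 200 dark 55913 358.7 183.9 [244.7 265.4] [ 0.5109 -0.2424  0.028 ]
w5 215 dark 32302 360.3 175.8 [203.2 256.4] [ 0.5165 -0.2417  0.028 ]
w5 225 dark 2406 343.6 162.4 [99.8 67.9] [ 0.5218 -0.2281  0.028 ]
w5 225 dark 3598 380.2 163.0 [58.8 80.8] [ 0.5284 -0.2521  0.028 ]
w5 225 da
[... 243 characters left out ...]
 184, 185, 185, 185, 185, 184]
[221, 221, 220, 219, 219, 219, 219, 212, 151, 215, 216, 216, 215, 215, 216, 214, 210, 189, 188, 187, 187, 182, 185, 185, 181, 164, 82, 80, 147, 124, 121, 121, 122, 151, 182, 125, 144, 188, 203, 199] [190, 189, 188, 182, 189, 193, 188, 129, 151, 209, 210, 210, 209, 208, 207, 208, 207, 206, 206, 205, 205, 204, 203, 202, 202, 201, 202, 199, 147, 118, 117, 117, 118, 180, 154, 121, 131, 131, 128, 132]
w1 185 dark 2076 337.8 190.7 [76.2 45.6] [ 0.5239 -0.2697  0.028 ]
w1 185 dark 56500 299.0 212.4 [359. 359.] [ 0.4975 -0.2459  0.028 ]
w1 200 dark 23152 300.2 187.6 [222.5 157. ] [ 0.5166 -0.2406  0.028 ]
w1 215 dark 3402 319.9 180.4 [67. 81.] [ 0.5271 -0.2536  0.028 ]
```

```bash
python3 - <<'E'
from h import *
def rectyaw(c,B,z):
    W=np.array([plane(c,*p,z)[:2] for p in B]); e=np.roll(W,-1,0)-W
    return W.mean(0).round(4),np.linalg.norm(e,axis=1).round(4),(np.arctan2(e[:,1],e[:,0])%(np.pi/2)).round(3)
P={}
for n,(u,v),thrs in (('w5',(358,189),(195,200,205)),('w1',(300,195),(192,194,196))):
    c=load(n)
    for thr in thrs:
        for b in blobs(c,u-26,v-28 if n=='w5' else v-22,52,56 if n=='w5' else 40,thr,3000,13500):
            print(n,thr,round(b[0]),np.round(b[1:3],2),rectyaw(c,b[4],.028)); P[n]=b[4].mean(0)
    # hub outline: bright, bar removed by opening
    g=cv2.cvtColor(c['frame'],cv2.COLOR_RGB2GRAY)[v-60:v+60,u-60:u+60]
    m=cv2.resize(g,None,fx=4,fy=4,interpolation=cv2.INTER_CUBIC)>196
    lab=(m*255).astype(np.uint8); cs,_=cv2.findContours(lab,cv2.RETR_EXTERNAL,cv2.CHAIN_APPROX_NONE)
    k=max(cs,key=cv2.contourArea); f_=np.zeros_like(lab); cv2.drawContours(f_,[k],-1,255,-1)
    f_=cv2.morphologyEx(f_,cv2.MORPH_OPEN,np.ones((150,150)))
    cs,_=cv2.findContours(f_,cv2.RETR_EXTERNAL,cv2.CHAIN_APPROX_NONE)
    for k in cs:
        B=(cv2.boxPoints(cv2.minAreaRect(k))-1.5)/4+[u-60,v-60]; print(n,'hub',B.round(1).tolist(),rectyaw(c,B,.028))
# grip blob in w5, w1: axis
    d=(cv2.cvtColor(c['frame'],cv2.COLOR_RGB2GRAY)<70).astype(np.uint8); d[250:]=0; d[:, :u-60]=0; d[:,u+60:]=0; d[v-30:]=0
    ys,xs=np.nonzero(d); W=np.array([plane(c,np.mean(xs[ys==y]),y,.018)[:2] for y in range(5,ys.max()-6)]); e=W[0]-W[-1]; print('grip yaw',np.arctan2(e[1],e[0]), 'line mid',W.mean(0))
if len(P)==2: print(tri(load('w5'),P['w5'],load('w1'),P['w1']))
E
```

```text
w5 195 4290 [357.75 213.66] (array([ 0.4914, -0.2479]), array([0.0357, 0.0048, 0.0359, 0.0048]), array([0.284, 0.323, 0.284, 0.292]))
w5 195 11517 [358.92 189.35] (array([ 0.5075, -0.2432]), array([0.0191, 0.0193, 0.0195, 0.0193]), array([0.284, 0.316, 0.284, 0.3  ]))
w5 200 4426 [357.72 213.59] (array([ 0.4915, -0.2478]), array([0.0359, 0.005 , 0.0361, 0.005 ]), array([0.284, 0.323, 0.284, 0.292]))
w5 200 11857 [358.78 189.26] (array([ 0.5075, -0.2431]), array([0.0193, 0.0196, 0.0196, 0.0196]), array([0.284, 0.316, 0.284, 0.3  ]))
w5 205 4656 [357.63 213.47] (array([ 0.4915, -0.2476]), array([0.0361, 0.0051, 0.0362, 0.0051]), array([0.284, 0.323, 0.284, 0.292]))
w5 205 12209 [358.73 189.26] (array([ 0.5075, -0.2432]), array([0.0195, 0.02  , 0.0198, 0.0199]), array([0.284, 0.317, 0.284, 0.3  ]))
w5 hub [[327.4, 157.1], [390.6, 157.1], [390.6, 209.6], [327.4, 209.6]] (array([ 0.511 , -0.2425]), array([0.0428, 0.0359, 0.0441, 0.0359]), array([0.284, 0.327, 0.284, 0.29 ]))
grip yaw 0.2990984924917815 line mid [ 0.59898733 -0.21398863]
w1 192 10574 [300.33 201.47] (array([ 0.5072, -0.2432]), array([0.041 , 0.0203, 0.0417, 0.0203]), array([0.328, 0.333, 0.328, 0.302]))
w1 194 10758 [300.32 201.39] (array([ 0.5072, -0.2432]), array([0.041 , 0.0203, 0.0417, 0.0203]), array([0.328, 0.333, 0.328, 0.302]))
w1 196 10900 [300.27 201.35] (array([ 0.5072, -0.2432]), array([0.041 , 0.0203, 0.0417, 0.0203]), array([0.328, 0.333, 0.328, 0.302]))
grip yaw 0.29660316583361934 line mid [ 0.61245312 -0.21068654]
(array([ 0.50758284, -0.24307137,  0.02929998]), np.float64(0.0002398495568174991))
```

The hub's hole is at (0.5075, −0.2431) and its top height comes out at 0.029, against 0.028 expected. Its yaw is about 0.30. Now I'll align and descend.

Call:
apply_moves([
  [1.7,1.3,1.5],
  [1.7,1.4,2],
  [0,0,2.5],
  [0,0,2.5],
  [0,0,2],
  [0,0,1],
  [0,0,0],
  [0,0,0],
], twist=[-0.016,0,0,0,0,0,0,0], gripper=6.5)

```text
t: 8.4
tool_pos: [0.5076, -0.2443, 0.0469]
orientation: [3.106, 0.467, 0.002]
force: [0.0, 0.1, 0.2]
opening: 0.065
gripper_force: 0.0
```

```bash
python3 - <<'E'
from h import *
to([.5075,-.2431,.028],.30)
E
```

```text
t 8.4 pos [ 0.5076 -0.2443  0.0469] yaw 0.2988 delta cm [ 0.02 -0.12  1.89] F [0.  0.1 0.2]
twist -0.0012
```

Call:
apply_moves([
  [0,-0.1,1],
  [0,0,0.8],
  [0,0,0],
  [0,0,0],
], twist=[0,0,0,0])

```text
t: 8.9
tool_pos: [0.5065, -0.243, 0.0277]
orientation: [-3.106, -0.467, 0.0]
force: [-0.2, -0.5, 0.5]
opening: 0.0653
gripper_force: 0.0
```

Call:
apply_moves([
  [0,0,0],
  [0,0,0],
  [0,0,0],
  [0,0,0],
  [0,0,0],
  [0,0,0],
], twist=[0,0,0,0,0,0], gripper=3.5, squeeze=55)

```text
t: 9.65
tool_pos: [0.5068, -0.2432, 0.0281]
orientation: [3.106, 0.467, 0.0]
force: [-0.1, -2.2, 1.6]
opening: 0.0438
gripper_force: 55.0
```

```bash
python3 - <<'E'
from h import *
to([.5075,-.2431,.028],.30)
E
```

```text
t 9.65 pos [ 0.5068 -0.2432  0.0281] yaw 0.2987 delta cm [0.07 0.01 0.01] F [-0.1 -2.2  1.6]
twist -0.0013
```

The hub is gripped at 43.8 mm opening. Lift, carry and turn.

Call:
apply_moves([
  [0,0,-2],
  [0,0,-4],
  [0,0,-5],
  [0,0,-5],
  [0,0,-2.5],
  [0,0,0],
  [0,0,0],
], twist=[0,0,0,0,0,0,0])

```text
t: 10.52
tool_pos: [0.5057, -0.2423, 0.2113]
orientation: [-3.105, -0.468, 0.003]
force: [0.0, -0.7, -4.6]
opening: 0.0434
gripper_force: 55.0
```

Call:
apply_moves([
  [0.7,-2.1,0],
  [1.5,-5,0],
  [1.7,-5.5,0],
  [1.7,-5.5,0],
  [1.7,-5.5,0],
  [1.7,-5.5,0],
  [1.7,-5.5,0],
  [1,-3,0],
], twist=[0,0,0,0,0,0,0,0])

```text
t: 11.52
tool_pos: [0.5056, 0.1544, 0.2111]
orientation: [-3.105, -0.472, 0.005]
force: [0.6, -0.9, -4.4]
opening: 0.0438
gripper_force: 55.0
```

Call:
apply_moves([
  [0.7,-2.5,0],
  [0,0,0],
  [0,0,0],
  [0,0,0],
  [0,0,0],
  [0,0,0],
  [0,0,0],
  [0,0,0],
], twist=[0,-0.15,-0.15,-0.15,-0.15,-0.15,-0.15,-0.15])

```text
t: 12.52
tool_pos: [0.5053, 0.1775, 0.2109]
orientation: [-2.447, -1.967, 0.005]
force: [-0.9, 0.0, -4.6]
opening: 0.0437
gripper_force: 55.0
```

Call:
apply_moves([
  [0,0,0],
  [0,0,0],
  [0,0,0],
  [0,0,0],
  [0,0,0],
  [0,0,0],
  [0,0,0],
], twist=[-0.15,-0.15,-0.15,-0.15,-0.087,0,0])

```text
t: 13.4
tool_pos: [0.5063, 0.1771, 0.212]
orientation: [-1.651, -2.671, 0.002]
force: [0.4, -0.5, -3.7]
opening: 0.0434
gripper_force: 55.0
```

```bash
python3 - <<'E'
from h import *
c=cam('wrist','w6'); to([.5071,.1767,.18],2.036); s=robot.read_state(); print(s['opening'],s['gripper_force'],s['wrist_torque'])
E
```

```text
t 13.45 pos [0.5065 0.177  0.2122] yaw 2.0345 delta cm [-0.06  0.04  3.22] F [ 0.9 -0.2 -4.7]
twist -0.0015
0.0439030039778218 54.98222351074219 [-0.07296308 -0.16444639  0.02066202]
```

View pics/w6.png

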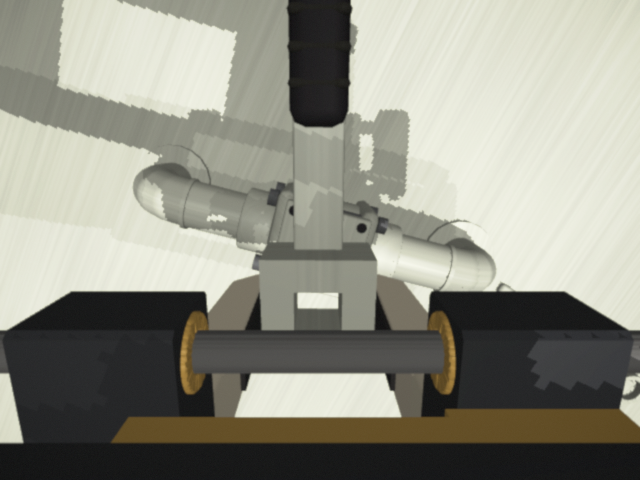

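The lever is held straight. The hub's +x top edge is at row 262, columns 260–377, with the valve below it. I'll check the in-hand offset from that edge.

```bash
python3 - <<'E'
from h import *
c=load('w6'); s=robot.read_state(); M=Ro.from_rotvec(s['orientation']).as_matrix()
g=cv2.cvtColor(c['frame'],cv2.COLOR_RGB2GRAY); print(g[238:270,275].tolist(), g[290,252:266].tolist(),g[290,368:384].tolist())
for u,v in((260,262),(377,262),(296,292),(341,292),(290,124),(348,124)):
    print((M.T@(plane(c,u,v,s['tool_pos'][2])-s['tool_pos'])*1000).round(1))
E
```

```text
[135, 136, 149, 167, 129, 96, 89, 87, 87, 89, 88, 90, 89, 88, 89, 90, 87, 88, 89, 88, 88, 99, 125, 141, 145, 146, 145, 146, 144, 145, 145, 144] [115, 116, 114, 115, 115, 112, 112, 121, 139, 142, 142, 143, 143, 143] [145, 145, 144, 144, 144, 144, 145, 137, 117, 109, 113, 115, 115, 115, 115, 114]
[ 23.6 -21.4   0. ]
[23.6 21.8 -0. ]
[11.8 -8.2  0. ]
[11.8  8.7 -0. ]
[72.6 -9.5  0. ]
[72.6 10.2  0. ]
```

```bash
python3 - <<'E'
from h import *
from scipy.optimize import least_squares
c=load('w6'); s=robot.read_state(); M=Ro.from_rotvec(s['orientation']).as_matrix(); p=np.array(s['tool_pos'])
g=cv2.cvtColor(c['frame'],cv2.COLOR_RGB2GRAY); print(g[280:332,318].tolist()); print(g[110:140,318].tolist()); print(g[115,280:300].tolist(),g[115,340:358].tolist(),g[30,280:300].tolist(),g[30,340:358].tolist())
c5=load('w5'); e=plane(c5,358.5,156.3,.028); print('hub centre from far edge',e-.022*np.array([np.cos(.3),np.sin(.3),0]))
def px(X,q): # lever coords (mm) -> pixel ; lever z up = -tool z
    dx,dz,th=q; x,y,z=np.array(X)/1000.; z=z-.028
    xt=x*np.cos(th)+z*np.sin(th)+dx; zt=x*np.sin(th)-z*np.cos(th)+dz
    return proj(c,p+M@np.array([xt,-y,zt]))
print([px(X,(.0007,0,0)).round(1).tolist() for X in ((22,22,28),(22,22,0),(9.2,0,28),(70,11,20),(70,0,20),(140,11,20))])
E
```

```text
[148, 148, 148, 149, 148, 147, 148, 148, 148, 147, 147, 148, 172, 220, 233, 236, 237, 238, 239, 239, 239, 238, 237, 236, 235, 235, 235, 228, 184, 122, 94, 90, 90, 90, 90, 90, 89, 90, 90, 89, 91, 89, 90, 90, 90, 90, 91, 89, 90, 84, 63, 50]
[34, 33, 33, 33, 32, 31, 27, 26, 27, 24, 24, 22, 21, 20, 20, 22, 68, 135, 173, 183, 184, 185, 183, 178, 167, 163, 162, 162, 162, 162]
[157, 156, 154, 154, 154, 156, 158, 158, 159, 158, 147, 108, 53, 20, 24, 22, 23, 25, 24, 24] [26, 25, 23, 22, 24, 52, 102, 133, 141, 140, 140, 141, 148, 153, 153, 155, 158, 160] [156, 157, 155, 156, 156, 155, 155, 142, 100, 47, 18, 17, 23, 23, 23, 24, 24, 26, 25, 25] [28, 29, 28, 24, 22, 25, 23, 23, 21, 52, 100, 127, 135, 136, 138, 141, 154, 177]
hub centre from far edge [ 0.50754077 -0.24309994  0.028     ]
[[258.4, 264.3], [267.7, 245.3], [317.9, 296.7], [287.4, 130.4], [317.9, 130.4], [283.4, -97.0]]
```

```bash
python3 - <<'E'
from h import *
from scipy.optimize import least_squares
c=load('w6'); s=robot.read_state(); M=Ro.from_rotvec(s['orientation']).as_matrix(); p=np.array(s['tool_pos'])
def px(X,q):
    dx,dz,th,dy=q; x,y,z=np.array(X)/1000.; z=z-.028
    xt=x*np.cos(th)+z*np.sin(th)+dx; zt=x*np.sin(th)-z*np.cos(th)+dz
    return proj(c,p+M@np.array([xt,-y+dy,zt]))
obs=[((22,22,28),0,259.8),((22,-22,28),0,376.5),((22,0,28),1,259.5),((22,0,0),1,242.3),((9.2,0,28),1,292.3),((70,11,20),0,291.3),((70,-11,20),0,346.2),((70,0,20),1,117),((70,0,0),1,126.3),((117,11,20),0,288.3),((117,-11,20),0,350)]
# grip col obs at rows 115 and 30: use as line approx
ok=obs[:7]
# swap sign of y if needed
r=least_squares(lambda q:[px(X,q)[a]-v for X,a,v in ok],[0,0,0,0],x_scale=[.001,.001,.01,.001])
print((r.x*1000).round(2),r.fun.round(1)); print([(v,px(X,r.x)[a].round(1)) for X,a,v in obs])
E
```

```text
[ 1.05  4.35 19.95  0.21] [ 1.  -0.4  0.2  0.8 -0.8 -2.2  1.6]
[(259.8, np.float64(260.8)), (376.5, np.float64(376.1)), (259.5, np.float64(259.7)), (242.3, np.float64(243.1)), (292.3, np.float64(291.5)), (291.3, np.float64(289.1)), (346.2, np.float64(347.8)), (117, np.float64(130.4)), (126.3, np.float64(132.7)), (288.3, np.float64(287.0)), (350, np.float64(350.0))]
```

The fit puts the hole 1 mm ahead of the TCP with a slight 0.02 rad pitch, which is within the taper's capture range. I'll start the descent.

Call:
apply_moves([
  [-0.08,0.04,1],
  [0,0,1.5],
  [0,0,1],
  [0,0,0.3],
  [0,0,0],
  [0,0,0],
], twist=[0,0,0,0,0,0])

```text
t: 14.2
tool_pos: [0.5082, 0.1763, 0.1754]
orientation: [1.65, 2.673, 0.001]
force: [-0.2, 0.3, -4.1]
opening: 0.0437
gripper_force: 55.0
```

```bash
python3 - <<'E'
from h import *
to([.5072,.1765,.141],2.036)
E
```

```text
t 14.2 pos [0.5082 0.1763 0.1754] yaw 2.0358 delta cm [ 0.06 -0.08  3.44] F [-0.2  0.3 -4.1]
twist -0.0002
```

Call:
apply_moves([
  [0.03,-0.06,0.3],
  [0,0,0.3],
  [0,0,0.3],
  [0,0,0.3],
  [0,0,0],
], twist=[0,0,0,0,0])

```text
t: 14.82
tool_pos: [0.5069, 0.1762, 0.1624]
orientation: [-1.65, -2.673, 0.001]
force: [0.0, 1.4, -3.8]
opening: 0.0434
gripper_force: 55.0
```

```bash
python3 - <<'E'
from h import *
to([.5072,.1765,.141],2.036); print(robot.read_state()['wrist_torque'])
E
```

```text
t 14.82 pos [0.5069 0.1762 0.1624] yaw 2.0358 delta cm [0.01 0.05 2.14] F [ 0.   1.4 -3.8]
twist -0.0002
[-0.08357324 -0.14906956  0.04217634]
```

Call:
apply_moves([
  [0,0,0.2],
  [0,0,0.2],
  [0,0,0.2],
  [0,0,0.2],
  [0,0,0],
], twist=[0,0,0,0,0])

```text
t: 15.45
tool_pos: [0.5071, 0.176, 0.1546]
orientation: [1.65, 2.673, -0.001]
force: [1.4, -2.2, -5.8]
opening: 0.0436
gripper_force: 55.0
```

```bash
python3 - <<'E'
from h import *
to([.5072,.1765,.141],2.036); print(robot.read_state()['wrist_torque'])
E
```

```text
t 15.45 pos [0.5071 0.176  0.1546] yaw 2.0356 delta cm [0.04 0.03 1.36] F [ 1.4 -2.2 -5.8]
twist -0.0004
[-0.4413524  -0.42766476  0.03940375]
```

Call:
apply_moves([
  [-0.03,0,0.2],
  [0,0,0.2],
  [0,0,0.2],
  [0,0,0.2],
  [0,0,0.2],
  [0,0,0],
], twist=[0,0,0,0,0,0])

```text
t: 16.2
tool_pos: [0.5071, 0.1759, 0.1445]
orientation: [-1.65, -2.673, 0.001]
force: [0.7, -0.8, -4.5]
opening: 0.0435
gripper_force: 55.0
```

```bash
python3 - <<'E'
from h import *
to([.5072,.1765,.141],2.036); print(robot.read_state()['wrist_torque'])
E
```

```text
t 16.2 pos [0.5071 0.1759 0.1445] yaw 2.0358 delta cm [0.04 0.04 0.35] F [ 0.7 -0.8 -4.5]
twist -0.0002
[-0.17057102 -0.18962846  0.02149379]
```

Call:
apply_moves([
  [0,0,0.15],
  [0,0,0.1],
  [0,0,0.1],
  [0,0,0],
], twist=[0,0,0,0])

```text
t: 16.7
tool_pos: [0.5072, 0.176, 0.1412]
orientation: [-1.65, -2.673, 0.0]
force: [-0.1, 0.6, -4.0]
opening: 0.0435
gripper_force: 55.0
```

```bash
python3 - <<'E'
from h import *
to([.5072,.1765,.141],2.036); print(robot.read_state()['wrist_torque'])
E
```

```text
t 16.7 pos [0.5072 0.176  0.1412] yaw 2.0359 delta cm [0.04 0.03 0.02] F [-0.1  0.6 -4. ]
twist -0.0001
[-0.15590226 -0.1938068   0.01227747]
```

Call:
apply_moves([
  [0,0,0.05],
  [0,0,0.05],
  [0,0,0],
], twist=[0,0,0])

```text
t: 17.08
tool_pos: [0.5074, 0.176, 0.1411]
orientation: [1.65, 2.673, 0.001]
force: [-4.6, -1.2, 5.6]
opening: 0.0435
gripper_force: 55.0
```

```bash
python3 - <<'E'
from h import *
to([.5072,.1765,.141],2.036); print(robot.read_state()['wrist_torque'])
E
```

```text
t 17.07 pos [0.5074 0.176  0.1411] yaw 2.0358 delta cm [ 0.05 -0.    0.01] F [-4.6 -1.2  5.6]
twist -0.0002
[-0.30504096  0.67128926 -0.01813365]
```

Contact at TCP z = 0.141, which is 0.113 + 0.028, so the lever is fully home. Now I'll turn it anticlockwise.

Call:
apply_moves([
  [0,0,0],
  [0,0.01,0],
  [0,0.02,0],
  [0,0.02,0],
  [0,0.02,0],
  [0,0.02,0],
  [0,0.02,0],
  [0,0,0],
], twist=[-0.06,-0.1,-0.1,-0.1,-0.1,-0.1,-0.1,0])

```text
t: 18.08
tool_pos: [0.5082, 0.1761, 0.1411]
orientation: [0.693, 3.064, -0.001]
force: [-4.8, -5.4, 6.0]
opening: 0.0435
gripper_force: 55.0
```

```bash
python3 - <<'E'
from h import *
to([.5077,.1775,.141],3.351); s=robot.read_state();print(s['wrist_torque'],s['q'],s['opening'])
E
```

```text
t 18.07 pos [0.5082 0.1761 0.1411] yaw 2.6969 delta cm [0.11 0.1  0.01] F [-4.8 -5.4  6. ]
twist -0.6541
[-0.78671273  0.57188813 -0.00779859] [ 2.38928878e-01  3.59686426e-02  1.77875813e+00 -1.05447959e-03
  1.32664219e+00 -8.86922250e-01] 0.04351431237257735
```

Call:
apply_moves([
  [0.03,0.02,0],
  [0.03,0.02,0],
  [0,0.02,0],
  [0,0,0],
], twist=[-0.1,-0.1,-0.1,-0.1])

```text
t: 18.58
tool_pos: [0.5083, 0.1766, 0.1411]
orientation: [0.068, 3.14, -0.002]
force: [-2.4, -6.2, 4.9]
opening: 0.0437
gripper_force: 55.0
```

```bash
python3 - <<'E'
from h import *
to([.5077,.1775,.141],3.351); s=robot.read_state();print(s['wrist_torque'],s['joint_torque'])
c=cam('wrist','w7'); S=cam('scene','s7');T=cam('top','t7')
u,v=proj(S,[.5068,.1773,.12]).astype(int)
p,q=proj(T,[.5068,.1773,.12]).astype(int)
cr=lambda g:cv2.resize(np.clip(g[:,:,::-1]*1.3,0,255).astype(np.uint8),(400,400),interpolation=cv2.INTER_CUBIC)
w=cv2.resize(c['frame'][:,:,::-1],(400,300))
a=np.hstack([cr(S['frame'][v-45:v+45,u-45:u+45]),cr(T['frame'][q-45:q+45,p-45:p+45])])
cv2.imwrite('pics/c3.png',cv2.resize(a,(800,400)))
E
```

```text
t 18.57 pos [0.5083 0.1766 0.1411] yaw 3.0981 delta cm [0.07 0.09 0.01] F [-2.4 -6.2  4.9]
twist -0.2529
[-0.94284386  0.23190763 -0.33786746] [  3.33472587 -46.83725953 -46.30342484   1.84421685  -1.18870039
   1.32472616]
```

View pics/c3.png

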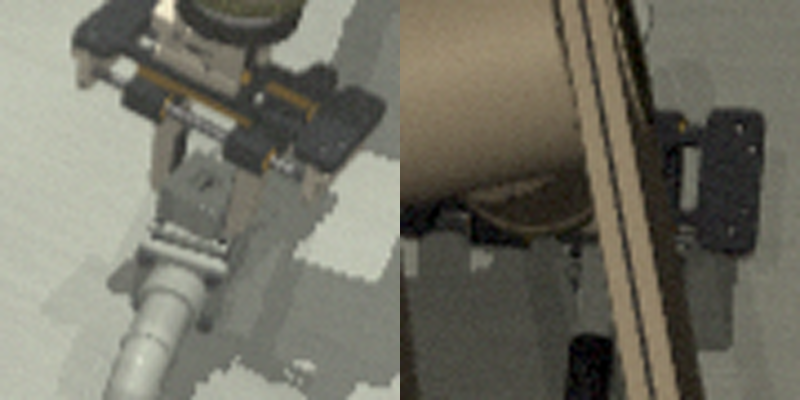

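The scene crop shows the hub seated on the pad, and the torque while turning is about 0.34 N m, so the stem is being driven. I'll carry on to the stop.

Call:
apply_moves([
  [0,-0.03,0],
  [0,-0.02,0],
  [0,0,0],
  [0,0,0],
], twist=[-0.08,-0.08,-0.08,-0.015])

```text
t: 19.23
tool_pos: [0.5083, 0.1767, 0.1411]
orientation: [-0.327, 3.123, -0.001]
force: [-1.9, -3.6, 5.4]
opening: 0.0432
gripper_force: 55.0
```

```bash
python3 - <<'E'
from h import *
to([.5077,.1775,.141],3.351); s=robot.read_state();print(s['wrist_torque'],s['joint_torque'][5])
E
```

```text
t 19.23 pos [0.5083 0.1767 0.1411] yaw -2.9328 delta cm [0.04 0.09 0.01] F [-1.9 -3.6  5.4]
twist -6.2838
[-0.62257339  0.18223161 -0.32837715] -0.8041011169552803
```

Call:
apply_moves([
  [0,0,0],
  [0,0,0],
], twist=[-0.03,-0.01])

```text
t: 19.48
tool_pos: [0.5082, 0.1768, 0.1411]
orientation: [-0.388, 3.116, -0.001]
force: [-1.7, -4.5, 4.7]
opening: 0.0438
gripper_force: 55.0
```

```bash
python3 - <<'E'
from h import *
to([.5077,.1775,.141],3.351); s=robot.read_state();print(s['wrist_torque'],s['joint_torque'][5])
E
```

```text
t 19.48 pos [0.5082 0.1768 0.1411] yaw -2.8936 delta cm [0.03 0.08 0.01] F [-1.7 -4.5  4.7]
twist -6.2446
[-0.60753701  0.17684791 -0.31282805] -0.3351485263556242
```

Call:
apply_moves([
  [0,0,0],
  [0,0,0],
], twist=[-0.03,0])

```text
t: 19.73
tool_pos: [0.5083, 0.1768, 0.1411]
orientation: [-0.435, 3.11, -0.001]
force: [-1.3, -5.0, 6.1]
opening: 0.044
gripper_force: 55.0
```

```bash
python3 - <<'E'
from h import *
to([.5077,.1775,.141],3.351); s=robot.read_state();print(s['wrist_torque'])
E
```

```text
t 19.73 pos [0.5083 0.1768 0.1411] yaw -2.8637 delta cm [0.04 0.08 0.01] F [-1.3 -5.   6.1]
twist -6.2147
[-0.55122471  0.21537197 -0.12000302]
```

Call:
apply_moves([
  [0,0,0],
  [0,0,0],
], twist=[-0.03,0])

```text
t: 19.98
tool_pos: [0.5082, 0.1768, 0.1411]
orientation: [-0.482, 3.103, -0.001]
force: [-1.7, -4.2, 5.3]
opening: 0.0435
gripper_force: 55.0
```

```bash
python3 - <<'E'
from h import *
to([.5077,.1775,.141],3.351); s=robot.read_state();print(s['wrist_torque'])
E
```

```text
t 19.98 pos [0.5082 0.1768 0.1411] yaw -2.8337 delta cm [0.03 0.08 0.01] F [-1.7 -4.2  5.3]
twist -6.1847
[-0.52841593  0.23045523 -0.20821969]
```

Call:
apply_moves([
  [0,0,0],
  [0,0,0],
], twist=[-0.025,0])

```text
t: 20.23
tool_pos: [0.5082, 0.1769, 0.1411]
orientation: [-0.52, 3.097, -0.001]
force: [-1.5, -3.4, 4.7]
opening: 0.044
gripper_force: 55.0
```

```bash
python3 - <<'E'
from h import *
to([.5077,.1775,.141],3.351); s=robot.read_state();print(s['wrist_torque'])
E
```

```text
t 20.23 pos [0.5082 0.1769 0.1411] yaw -2.8088 delta cm [0.03 0.08 0.01] F [-1.5 -3.4  4.7]
twist -6.1598
[-0.51410194  0.21276999 -0.21333738]
```

Call:
apply_moves([
  [0,0,0],
  [0,0,0],
], twist=[-0.025,0])

```text
t: 20.48
tool_pos: [0.5082, 0.1769, 0.1411]
orientation: [-0.558, 3.09, -0.0]
force: [-1.8, -4.0, 5.6]
opening: 0.0438
gripper_force: 55.1
```

```bash
python3 - <<'E'
from h import *
to([.5077,.1775,.141],3.351); s=robot.read_state();print(s['wrist_torque'])
E
```

```text
t 20.48 pos [0.5082 0.1769 0.1411] yaw -2.7842 delta cm [0.03 0.08 0.01] F [-1.8 -4.   5.6]
twist -6.1352
[-0.53389977  0.25023824 -0.53366335]
```

Torque has jumped to 0.53 N m, so the stem is at its stop. I'll measure the lever's actual yaw from the wrist image, since there's play in the hole.

Call:
apply_moves([
  [0,0,0],
  [0,0,0],
], twist=[-0.015,0])

```text
t: 20.72
tool_pos: [0.5082, 0.1769, 0.1411]
orientation: [-0.581, 3.086, -0.0]
force: [-2.0, -3.9, 5.4]
opening: 0.0434
gripper_force: 55.1
```

```bash
cat > ly.py <<'E'
from h import *
def lev(n,z=.133):
    c=cam('wrist',n); g=cv2.cvtColor(c['frame'],cv2.COLOR_RGB2GRAY)
    d=(g<60).astype(np.uint8); d[140:]=0
    k,lab,st,_=cv2.connectedComponentsWithStats(d); i=1+np.argmax(st[1:,4]); ys,xs=np.nonzero(lab==i)
    W=np.array([plane(c,(xs[ys==y].min()+xs[ys==y].max())/2,y,z)[:2] for y in range(max(ys.min(),3),ys.max()-8)])
    print('area',st[i],'line',W[0].round(4),W[-1].round(4)); e=W[0]-W[-1]; m=W.mean(0)-[.5068,.1773]
    print('yaw edge',np.arctan2(e[1],e[0])%(2*np.pi),'yaw from stem',np.arctan2(m[1],m[0])%(2*np.pi))
E
python3 - <<'E'
from ly import *
to([.5077,.1775,.141],3.351); s=robot.read_state();print(s['wrist_torque'])
lev('w8')
E
```

```text
t 20.73 pos [0.5082 0.1769 0.1411] yaw -2.7695 delta cm [0.03 0.08 0.01] F [-2.  -3.9  5.4]
twist -6.1205
[-0.50412031  0.27231523 -0.646326  ]
area [ 290    0   64  126 6494] line [0.4041 0.1386] [0.4381 0.1515]
yaw edge 3.505988095757303 yaw from stem 3.5015603541156475
```

The stem is firmly on its stop at 0.65 N m. The lever sits 0.15 rad past the pipe from play and compliance, so I'll ease it back within the play to lie along the pipe, then release and retreat.

Call:
apply_moves([
  [0,0,0],
  [0,0,0],
  [0,0,0],
  [0,0,0],
], twist=[0.05,0.05,0.03,0])

```text
t: 21.28
tool_pos: [0.5083, 0.1772, 0.1411]
orientation: [-0.38, 3.117, 0.0]
force: [-0.9, -2.5, 5.1]
opening: 0.0441
gripper_force: 55.0
```

```bash
python3 - <<'E'
from ly import *
to([.5077,.1775,.141],3.351); s=robot.read_state();print(s['wrist_torque'])
lev('w9')
E
```

```text
t 21.27 pos [0.5083 0.1772 0.1411] yaw -2.8988 delta cm [0.05 0.04 0.01] F [-0.9 -2.5  5.1]
twist -6.2498
[-0.34204623  0.10763778 -0.00362145]
area [ 288    0   64  126 7359] line [0.4001 0.1521] [0.4355 0.1605]
yaw edge 3.375867306259796 yaw from stem 3.372948413654695
```

Call:
apply_moves([
  [0,0,0],
  [0,0,0],
  [0,0,0],
  [0,0,0],
], twist=[0,0,0,0], gripper=6.5)

```text
t: 21.82
tool_pos: [0.5076, 0.1771, 0.1402]
orientation: [0.383, -3.118, -0.0]
force: [0.4, -0.3, 0.9]
opening: 0.0647
gripper_force: 0.0
```

Call:
apply_moves([
  [0,0,-1],
  [0,0,-2],
  [0,0,-4],
  [0,0,-4],
  [2,0,-2],
  [0,0,0],
  [0,0,0],
  [0,0,0],
], twist=[0,0,0,0,0,0,0,0])

```text
t: 22.82
tool_pos: [0.4879, 0.1721, 0.2689]
orientation: [0.382, -3.116, 0.0]
force: [0.1, 1.9, 0.1]
opening: 0.0651
gripper_force: 0.0
```

```bash
python3 - <<'E'
from ly import *
to([.5077,.1775,.141],3.351); s=robot.read_state();print(s['opening'])
lev('w10')
E
```

```text
t 22.82 pos [0.4879 0.1721 0.2689] yaw -2.8974 delta cm [-2.08  0.04 12.78] F [0.1 1.9 0.1]
twist -6.2484
0.06505348980644832
area [ 303   17   33  123 3772] line [0.3491 0.1391] [0.4158 0.1558]
yaw edge 3.3864152718679787 yaw from stem 3.375034893110592
```

View pics/w10.png

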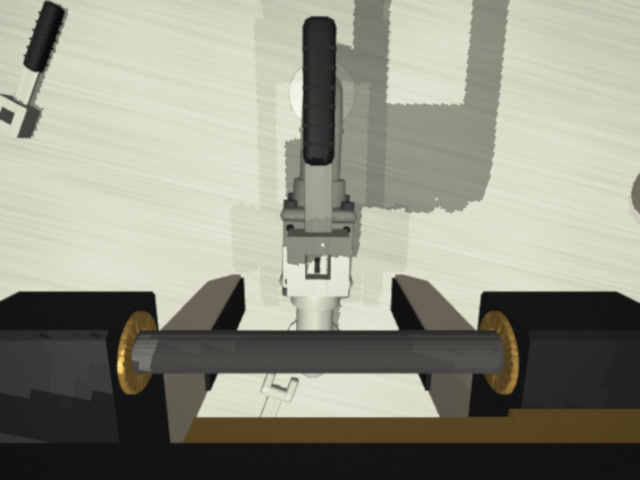

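The lever lies along the pipe on the pad, and the slot at (317,265) is visible in the hole. I'll measure the slot's yaw.

```bash
python3 - <<'E'
from h import *
c=load('w10'); print(proj(c,[.5068,.1773,.137]))
g=cv2.cvtColor(c['frame'],cv2.COLOR_RGB2GRAY); print(g[252:284:1,304:332:2])
E
```

```text
[316.81889133 264.9295851 ]
[[136 137 138 140 134 136 137 140 138 138 138 135 135 138]
 [137 134 136 138 133 136 136 140 137 138 139 134 133 136]
 [133 122 130 131 128 129 128 131 130 144 148 143 128 123]
 [128  99 121 124 122 123 122 123 122 166 175 170 121 100]
 [128  86 119 127 125 120 116 117 130 194 204 191 118 100]
 [126  86 119 132 131 112  81  90 145 221 222 193 113 125]
 [126  86 120 133 133 107  46  53 142 226 226 173 109 133]
 [126  85 119 131 133 104  32  37 141 226 226 171 106 134]
 [126  89 122 132 154 110  30  48 150 225 226 187 105 134]
 [126  99 130 135 198 132  37  54 170 226 226 194 104 134]
 [127 111 149 161 217 153  52  56 180 227 227 195 102 133]
 [149 117 180 212 224 160  58  58 187 227 227 193 101 133]
 [198 119 174 226 227 161  58  59 203 227 227 193  99 131]
 [215 118 168 227 228 160  58  61 209 227 227 191  97 133]
 [216 110 178 228 228 156  57  59 208 226 227 190  93 132]
 [216 100 198 228 228 145  57  59 200 226 227 188  93 133]
 [216  99 207 228 228 139  56  57 170 227 227 182  93 132]
 [216 109 215 230 229 142  57  57 169 228 228 164  92 132]
 [215 114 216 229 229 142  56  59 190 229 228 162  90 132]
 [214 115 217 228 228 142  57  62 183 228 228 176  90 135]
 [214 119 209 221 222 147  88  96 198 227 227 180  89 142]
 [213 121 170 179 188 147 127 129 190 211 214 167  87 146]
 [214 100 112 113 121 106 103 102 127 140 142 121  81 146]
 [214  83  81  79  81  79  79  79  83  86  86  83  76 145]
 [213  81  77  76  74  75  76  77  77  77  75  75  76 144]
 [213  83  77  77  76  77  76  79  77  77  74  74  77 144]
 [215 103 101 100  99  99 100 101 100 100  90  86  87 149]
 [219 162 162 162 159 160 160 165 162 161 146 138 139 177]
 [225 215 216 217 213 214 215 219 215 215 208 201 204 216]
 [227 226 228 228 224 226 226 230 227 226 224 220 221 225]
 [228 227 229 229 226 227 227 231 227 227 226 221 224 226]
 [227 227 229 229 226 227 227 230 227 227 226 222 223 226]]
```

```bash
python3 - <<'E'
from h import *
c=load('w10'); g=cv2.cvtColor(c['frame'],cv2.COLOR_RGB2GRAY).astype(float)
L=[]
for v in range(262,272):
    r=g[v]; a=np.interp(0,[-1,1],[0,1])
    # sub-pixel edges at level 130
    l=next(u for u in range(316,308,-1) if r[u-1]>=120 and r[u]<120); l=l-1+(r[l-1]-120)/(r[l-1]-r[l])
    h=next(u for u in range(316,326) if r[u+1]>=120 and r[u]<120); h=h+(120-r[h])/(r[h+1]-r[h])
    L.append(((l+h)/2,v))
L=np.array(L); k=np.polyfit(L[:,1],L[:,0],1); print(L[:,0].round(2),k)
A,B=plane(c,np.polyval(k,262),262,.137),plane(c,np.polyval(k,271),271,.137); d=A-B
print('slot yaw',np.arctan2(d[1],d[0])%(2*np.pi),'vs pipe 3.351')
E
```

```text
[316.84 316.86 316.78 316.76 316.73 316.7  316.81 316.83 316.72 316.72] [-1.03385480e-02  3.19530107e+02]
slot yaw 3.3755113424310164 vs pipe 3.351
```

The slot's yaw is 3.376 ± 0.02 against the pipe's 3.351, so the stem is at its open stop. The lever is aligned and free of the gripper, so I'm handing in.

```bash
python3 -c "
from plant import robot
print(robot.close_job())"
```

```text
the job is handed in; nothing more can be done
None
```

The lever is fitted fully home on the stem, turned anticlockwise to the open stop so it lies along the pipe, and released, and I handed the job in at about 23 s on the robot's clock.

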